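# Pack the trainee's dental practice kit

## Robot

A 6-joint arm with a two-finger parallel gripper is mounted at the origin on the work surface. World frame = base frame: x ahead of the robot, y to its left, z up, the work surface at z = 0. Lengths are in m, angles in rad, forces in N, time in s.
With the tool pointing down it reaches from about 0.35 to 0.775 m from the base axis. Payload 7.3 kg.
Tool frame: the origin (TCP) lies on the centre line of the jaws, within the pads' length; the fingertips stand tip_reach ahead of it and the grasp point (between the pads) lies 6 mm ahead of it (tip_reach is the distance from the TCP to the fingertips, in m); x points along the fingers, y is the direction in which the jaws open and shut, and the axes are right-handed (so a half turn about x gives the same grasp; the last joint's range is limited). The gripper opens to 92 mm and grips with 3 to 60 N. Pads are 19 mm wide; open, the fingers measure 130 mm over their backs; the gripper's body (75 mm by 190 mm) begins 47 mm behind the grasp point.
Start: joints at [-1.258, 0.342, 1.524, -0, 1.275, -0.146], TCP at [0.233, -0.471, 0.252] pointing down, gripper open.
Joint ranges: [-2.53, 2.53], [-0.77, 2.02], [0.04, 2.7], [-1, 4.14], [0.28, 2.66], [-3.11, 3.11]. Speed limits (rad/s): [2.57, 2.57, 3.14, 3.14, 3.14, 3.14].

## Interface

Orientations are given as [roll, pitch, yaw] about the fixed x, y, z axes, in that order (R = Rz(yaw) Ry(pitch) Rx(roll)).
In Python, from cell import observe, read_camera, get_calibration, hand_in, tip_reach gives the robot as it stands. The module is installed in compiled form; this text tells all that it offers.
- The arm moves only by the shell command python3 -m crank 'ROWS' [FORCE]. ROWS is JSON, a list of rows, each an object of numbers: "fingers": the opening, from -1 (shut) to 1 (fully open); "tx", "ty", "tz": the shift along the tool's x, y, z in units of 40 mm (1.0 is 40 mm); "roll": the turn about the tool's x in units of 10 degrees (1.0 is 10 degrees). In form: [{"fingers": .., "tx": .., "ty": .., "tz": .., "roll": ..}, ...]. A call has exactly 8 rows; each row is the pose to reach, as a shift and turn from the pose commanded when the call began, along the tool's axes at that moment; what a row does not reach only later rows make up. A row lasts 1/8 s, in which the tool goes at most 62.5 mm and 10.7 degrees, less where a joint would pass 70% of its speed; a pose out of reach is approached as far as the arm can. A call with a gripper value outside its range is refused whole. The fingers move at their own pace and stop on an object; FORCE is the grip in N (left out, the last holds). Time passes only in rows, so rows that repeat a pose let the fingers close, or fill a call up. It gives the time, the measured TCP pose, the force and the opening at its end, in the units of the state.
- observe(): the state, without advancing time (a new reading comes with each control period).
- read_camera(name): name is "side" or "top"; returns (picture, depth): 400x640x3 uint8, red, green, blue; 400x640 float32, m along the optical axis (not along the pixel's ray), 0 where there is no reading.
- get_calibration(name): a dict with "vertical_fov" (degrees; the focal length in pixels is half the picture's height over the tangent of half this angle, whatever the lens; pixels are square), "cx", "cy" (the principal point, pixels), "pose" (4x4, takes a point from camera to world coordinates). Camera axes: x right, y down, z forward; pixel columns grow to the right and rows downward; lengths in m; the calibration is good to about 2 mm. A picture is of the moment at which its call begins. get_calibration takes no time and is no camera call.
- hand_in(): hands the job in, once; it reports no verdict.
The state is a dict: "time": time; "qpos": joint angles; "qvel": joint speeds; "joint_efforts": joint torques, N m; "tool_pos": TCP position; "tool_rot": TCP orientation; "contact_force": force on the tool from outside, world axes, zero at the start; "torque": the same for the moment, N m; "opening": finger opening in m.
Only numpy, scipy, OpenCV 4.12 (cv2) and the standard library are available. Lean on these libraries where they do the work, as an engineer would, in place of code of your own. Each camera call takes 0.05 s, during which the arm holds its last target. There are 200 camera calls.

## Task

Pack the practice kit into the caddy: stand the pink-gummed jaw model in the blue bay, the bur block that is filled with brass-headed burs in the yellow bay, the green glass dish in the red bay and the orange-capped jar in the white bay, each upright and flat on the floor of its bay. Set them down, do not drop them, and leave the cream plaster jaw and the empty bur block where they are.

Things in the scene. Friction and masses are not known exactly. Their poses are not given: they have to be found in the camera images.
- jaw_pink: practice jaw model to pack: pink gum block 62 (x) x 28 (y) x 26 mm high with a row of white teeth on top along x, 35 mm high in all. Origin: centre of the underside; z up. Grasp across y, by the gum block. Stands loose on the table.
- jaw_plaster: look-alike that stays: the same jaw model in the same size, but cream-coloured plaster all over, teeth and gum alike. Origin: centre of the underside. Stands loose on the table.
- burs_full: bur block to pack: near-black block 58 (x) x 30 (y) x 26 mm high with eight brass-headed burs standing in its top (two rows of four along x), 36 mm high in all. Origin: centre of the underside; z up. Grasp across y, by the block. Stands loose on the table.
- burs_empty: look-alike that stays: the same near-black block, 58 x 30 x 26 mm, but empty, no burs in its top. Origin: centre of the underside. Stands loose on the table.
- dish: round green glass mixing dish to pack, 40 mm diameter, 34 mm high, open on top (walls 4 mm). Origin: centre of the underside; z up. Stands loose on the table.
- jar: round white paste jar with an orange cap to pack, 40 mm diameter, 36 mm high. Origin: centre of the underside; z up. Stands loose on the table.
- bay_blue: blue plastic bay, one of four square shallow open trays side by side in a row on one fixed thin steel caddy, in an order that changes. 96 x 96 mm outside, 13 mm high, walls 3 mm, so 90 x 90 mm inside. Origin: centre of its underside (2 mm above the table); inner floor 3 mm and rim 13 mm above the origin. x and y run along its sides (the row runs along y), z up. Bay centres stand 97 mm apart. Fixed during the work.
- bay_yellow: yellow plastic bay, one of four square shallow open trays side by side in a row on one fixed thin steel caddy, in an order that changes. 96 x 96 mm outside, 13 mm high, walls 3 mm, so 90 x 90 mm inside. Origin: centre of its underside (2 mm above the table); inner floor 3 mm and rim 13 mm above the origin. x and y run along its sides (the row runs along y), z up. Bay centres stand 97 mm apart. Fixed during the work.
- bay_red: red plastic bay, one of four square shallow open trays side by side in a row on one fixed thin steel caddy, in an order that changes. 96 x 96 mm outside, 13 mm high, walls 3 mm, so 90 x 90 mm inside. Origin: centre of its underside (2 mm above the table); inner floor 3 mm and rim 13 mm above the origin. x and y run along its sides (the row runs along y), z up. Bay centres stand 97 mm apart. Fixed during the work.
- bay_white: white plastic bay, one of four square shallow open trays side by side in a row on one fixed thin steel caddy, in an order that changes. 96 x 96 mm outside, 13 mm high, walls 3 mm, so 90 x 90 mm inside. Origin: centre of its underside (2 mm above the table); inner floor 3 mm and rim 13 mm above the origin. x and y run along its sides (the row runs along y), z up. Bay centres stand 97 mm apart. Fixed during the work.

How it is judged:
By the outcome, as a careful person would: the job done as asked, in the order asked, and still so for the second after the job is handed in, with the robot touching nothing.
It also fails if it takes over 96 s, if anything falls off the work surface, if the arm or the gripper's body presses on something with over 40 N, if the wrist force passes 120 N, or if a joint passes its speed limit or range.

## Working session

There is one attempt and no reset: what is moved stays moved. The work goes in short steps, Python scripts to look and compute and a shell command to move; the robot and the scene stay as the last step left them, time stands still between calls to the robot, and variables do not carry over. Pictures are saved under pics/ and viewed, about 12 in all and at most 16, crops included, and the job is handed in when it is done.

```bash
mkdir -p pics; cat > h.py <<'E'
import numpy as np, cv2
from cell import observe, read_camera, get_calibration, hand_in, tip_reach
def grab(n,name):
    p,d=read_camera(n); cv2.imwrite(f'pics/{name}.png',p[:,:,::-1]); np.savez(f'{name}.npz',p=p,d=d); return p,d
def pts(n,d):
    c=get_calibration(n); f=d.shape[0]/2/np.tan(np.radians(c['vertical_fov'])/2)
    v,u=np.mgrid[:d.shape[0],:d.shape[1]]
    P=np.stack([(u-c['cx'])/f*d,(v-c['cy'])/f*d,d],-1); T=np.array(c['pose'])
    return P@T[:3,:3].T+T[:3,3]
E
python3 - <<'E'
from h import *
for n in ('top','side'):
    grab(n,n+'0'); c=get_calibration(n); print(n,c)
print(observe(),tip_reach if not callable(tip_reach) else tip_reach())
E
```

```text
top {'vertical_fov': 52.10943762225511, 'cx': 321.0601962745684, 'cy': 199.85864410128173, 'pose': array([[-4.96309539e-04, -9.97348708e-01,  7.27688663e-02,
         4.48823376e-01],
       [-9.99964122e-01,  1.11032811e-03,  8.39772010e-03,
        -2.07248414e-02],
       [-8.45625262e-03, -7.27620877e-02, -9.97313476e-01,
         9.31956661e-01],
       [ 0.00000000e+00,  0.00000000e+00,  0.00000000e+00,
         1.00000000e+00]])}
side {'vertical_fov': 42.78555655866296, 'cx': 317.9679562917543, 'cy': 215.82435466539528, 'pose': array([[-0.9556027 , -0.14956253,  0.25387897,  0.25488494],
       [-0.29462343,  0.47174285, -0.83105699,  0.9003472 ],
       [ 0.0045294 , -0.868959  , -0.49486336,  0.59648099],
       [ 0.        ,  0.        ,  0.        ,  1.        ]])}
{'time': 0.1, 'qpos': array([-1.25798189e+00,  3.42659295e-01,  1.52492830e+00,  1.34742557e-05,
        1.27542543e+00, -1.46031757e-01]), 'qvel': array([-0.00137155, -0.00233483, -0.00242418, -0.00100732, -0.00096393,
        0.00054045]), 'joint_efforts': array([ 1.65231409e-03, -4.32004845e+01, -2.44693673e+01,  7.19521637e-02,
        5.25762350e-02, -4.87794944e-05]), 'tool_pos': array([ 0.23243283, -0.47036604,  0.25110883]), 'tool_rot': array([-1.7258995 ,  1.56937589,  1.87453542]), 'contact_force': array([-0.09324082, -0.23514465,  0.0766257 ]), 'torque': array([1.00051650e-03, 2.15482032e-05, 3.78353666e-02]), 'opening': 0.0918129244058256} 0.025
```

View pics/top0.png

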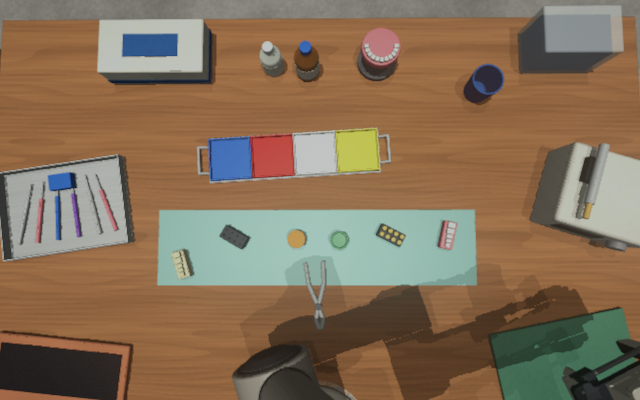

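View pics/side0.png

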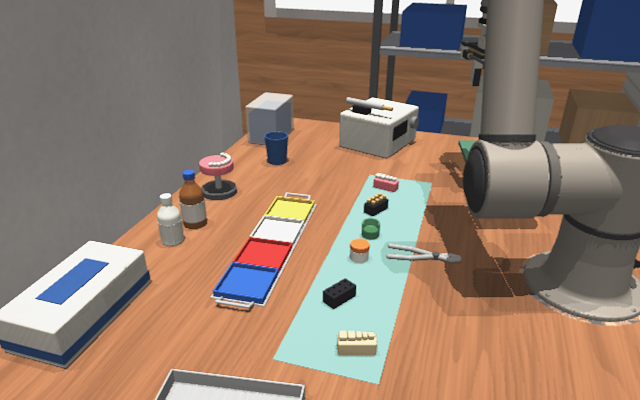

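The top view shows the jaw to pack at (448,235), the full bur block at (391,235), the dish at (339,240) and the jar at (297,239). The look-alikes are at (235,237) and (181,264). The bays run blue (230,159), red (273,157), white (315,154), yellow (357,151), and the side view agrees. Now I'll measure them.

```bash
cat > m.py <<'E'
from h import *
def rect(xy):
    (c,s,a)=cv2.minAreaRect((xy*1000).astype(np.float32))
    if s[0]<s[1]: s=s[::-1]; a+=90
    return np.round(c,1),np.round(s,1),round((a+90)%180-90,1)
def run(tag):
    for n in ('top','side'):
        z=np.load(f'{n}{tag}.npz'); p,d=z['p'],z['d']; W=pts(n,d); x,y,h=W[...,0],W[...,1],W[...,2]
        hsv=cv2.cvtColor(p,cv2.COLOR_RGB2HSV); H,S,V=[hsv[...,i].astype(int) for i in range(3)]
        table=(d>0)&(x>.2)&(x<.7)&(abs(y)<.4)&(h<.01); print(n,'table z',np.median(h[table]).round(4))
        m=((d>0)&(x>.25)&(x<.46)&(abs(y)<.42)&(h>.016)&(h<.05)).astype(np.uint8)
        k,L,st,_=cv2.connectedComponentsWithStats(m)
        for i in range(1,k):
            if st[i,4]<60: continue
            q=L==i; hh=np.percentile(h[q],95); print(' obj',rect(W[q][:,:2]),'ztop',hh.round(3),'rgb',np.median(p[q],0),st[i,:4])
        b=(d>0)&(x>.42)&(x<.66)&(y>-.3)&(y<.35)&(h<.03)
        for nm,c in dict(blue=(H>100)&(H<130)&(S>150)&(V>100),red=((H<4)|(H>175))&(S>190)&(V>100),white=(S<25)&(V>170),yellow=(H>24)&(H<35)&(S>150)).items():
            mm=cv2.morphologyEx((b&c).astype(np.uint8),cv2.MORPH_OPEN,np.ones((3,3)))
            k,L,st,_=cv2.connectedComponentsWithStats(mm); 
            if k<2: print(nm,'none');continue
            i=1+st[1:,4].argmax(); q=L==i; print(' ',nm,rect(W[q][:,:2]),'z',np.median(h[q]).round(4))
if __name__=='__main__':
    import sys; run(sys.argv[1])
E
python3 m.py 0
```

```text
top table z -0.0009
 obj (array([434.5, 181. ]), array([58. , 30.2]), 59.9) ztop 0.027 rgb [79. 83. 81.] [220 225  29  24]
 obj (array([ 438.3, -167.9]), array([58. , 29.5]), 63.1) ztop 0.036 rgb [117. 118.  85.] [377 225  29  22]
 obj (array([ 435.1, -293.2]), array([54.9, 28.6]), -13.3) ztop 0.035 rgb [180. 145. 144.] [439 225  18  25]
 obj (array([429.6,  40.6]), array([37.5, 37.1]), -90.0) ztop 0.037 rgb [189. 151.  85.] [288 230  18  18]
 obj (array([427.4, -53.5]), array([37.2, 37.1]), -45.5) ztop 0.035 rgb [103. 150. 115.] [331 231  18  18]
 obj (array([374.7, 297.2]), array([61.5, 28.5]), 17.7) ztop 0.035 rgb [176. 176. 145.] [172 249  20  30]
  blue (array([611.2, 194.4]), array([94.2, 93. ]), 3.1) z 0.0035
red none
  white (array([618.2,   1.8]), array([93.5, 83.4]), -89.7) z 0.0037
yellow none
side table z 0.0021
 obj (array([ 433. , -285.3]), array([55.3, 35.3]), -2.6) ztop 0.038 rgb [198. 126. 130.] [376 173  23  15]
 obj (array([ 436.5, -163.6]), array([60.9, 29.7]), 63.0) ztop 0.039 rgb [59. 55. 52.] [365 192  23  20]
 obj (array([426.9, -50.1]), array([41.8, 38.6]), -52.7) ztop 0.036 rgb [ 75. 123.  87.] [361 218  19  17]
 obj (array([429.1,  45. ]), array([39.4, 38.6]), -32.5) ztop 0.039 rgb [219. 153.  89.] [349 238  20  20]
 obj (array([433.5, 183.8]), array([60.1, 32.8]), 59.7) ztop 0.029 rgb [52. 50. 55.] [322 278  34  25]
 obj (array([373.6, 300. ]), array([61.6, 31.6]), 16.2) ztop 0.037 rgb [224. 216. 170.] [337 330  40  21]
  blue (array([610.1, 196.9]), array([100.9,  94.9]), -86.6) z 0.0072
red none
  white (array([618. ,   3.6]), array([95.8, 85.7]), -85.4) z 0.0072
yellow none
```

```bash
sed -i 's/(x<.46)/(x<.5)/; s/&(S>190)&(V>100)/\&(S>120)\&(V>80)/; s/(H>24)&(H<35)&(S>150)/(H>24)\&(H<35)\&(S>100)/; s/(H<4)/(H<6)/' m.py; python3 m.py 0 | grep -v "'none'"; python3 - <<'E'
from h import *
z=np.load('top0.npz')
for u,v in((230,159),(273,157),(315,154),(357,151)):
    print(z['p'][v,u],pts('top',z['d'])[v,u].round(4),cv2.cvtColor(z['p'],cv2.COLOR_RGB2HSV)[v,u])
from scipy.spatial.transform import Rotation as R
o=observe(); print(R.from_euler('xyz',o['tool_rot']).as_matrix().round(4))
E
```

```text
top table z -0.0009
 obj (array([ 438.3, -293.9]), array([61.6, 28.6]), -13.3) ztop 0.035 rgb [179.  145.  143.5] [439 220  19  30]
 obj (array([ 438.3, -167.9]), array([58. , 29.5]), 63.1) ztop 0.036 rgb [116.5 118.5  85. ] [377 223  29  24]
 obj (array([434.5, 181. ]), array([58. , 30.2]), 59.9) ztop 0.027 rgb [79. 83. 81.] [220 225  29  24]
 obj (array([429.6,  40.6]), array([37.5, 37.1]), -90.0) ztop 0.037 rgb [189. 151.  85.] [288 230  18  18]
 obj (array([427.4, -53.5]), array([37.2, 37.1]), -45.5) ztop 0.035 rgb [103. 150. 115.] [331 231  18  18]
 obj (array([374.7, 297.2]), array([61.5, 28.5]), 17.7) ztop 0.035 rgb [176. 176. 145.] [172 249  20  30]
  blue (array([611.2, 194.4]), array([94.2, 93. ]), 3.1) z 0.0035
  red (array([616.1,  99.1]), array([96.5, 91.9]), -86.7) z 0.0038
  white (array([618.2,   1.8]), array([93.5, 83.4]), -89.7) z 0.0037
  yellow (array([622.3, -94.8]), array([95.1, 79.6]), -86.6) z 0.004
side table z 0.0021
 obj (array([ 437.6, -286. ]), array([64.3, 35.5]), -3.6) ztop 0.038 rgb [193.  137.  137.5] [373 173  26  15]
 obj (array([ 437.6, -164.6]), a
[... 390 characters left out ...]
5]
 obj (array([373.6, 300. ]), array([61.6, 31.6]), 16.2) ztop 0.037 rgb [224. 216. 170.] [337 330  40  21]
  blue (array([610.1, 196.9]), array([100.9,  94.9]), -86.6) z 0.0072
  red (array([614.4,  99.6]), array([98.7, 91.1]), -87.1) z 0.0073
  white (array([618. ,   3.6]), array([95.8, 85.7]), -85.4) z 0.0072
  yellow (array([621.4, -92.2]), array([96.7, 79.2]), -85.9) z 0.0072
[ 69 113 184] [0.6108 0.196  0.0043] [109 159 184]
[189  75  70] [0.6156 0.0975 0.0022] [  1 161 189]
[192 195 194] [0.6224 0.001  0.002 ] [ 80   4 195]
[192 195  85] [ 0.6286 -0.0953  0.0048] [ 31 144 195]
[[-4.000e-04  4.429e-01 -8.966e-01]
 [ 1.400e-03 -8.966e-01 -4.429e-01]
 [-1.000e+00 -1.400e-03 -2.000e-04]]
```

```bash
cat > plan.py <<'E'
import sys
from h import *
from scipy.spatial.transform import Rotation as R
x,y,z,yaw=map(float,sys.argv[1:5])   # target TCP (m), tool-y heading (deg)
o=observe(); M=R.from_euler('xyz',o['tool_rot']).as_matrix()
s=M.T@(np.array([x,y,z])-o['tool_pos'])/.04
cur=np.degrees(np.arctan2(M[1,1],M[0,1])); r=-((yaw-cur+90)%180-90)
print('t',round(o['time'],2),'pos',o['tool_pos'].round(4),'yaw',cur.round(1),'q6',o['qpos'][5].round(2),'open',o['opening'].round(4),'F',o['contact_force'].round(1))
print('tx,ty,tz',s.round(3),'roll',round(r/10,3))
E
python3 plan.py .4383 -.2939 .12 76.7
```

```text
Traceback (most recent call last):
  File "plan.py", line 8, in <module>
    print('t',round(o['time'],2),'pos',o['tool_pos'].round(4),'yaw',cur.round(1),'q6',o['qpos'][5].round(2),'open',o['opening'].round(4),'F',o['contact_force'].round(1))
                                                                                                                   ^^^^^^^^^^^^^^^^^^
AttributeError: 'float' object has no attribute 'round'
```

```bash
sed -i "s/o\['opening'\].round(4)/round(o['opening'],4)/" plan.py
python3 plan.py .4383 -.2939 .12 76.7
```

```text
t 0.1 pos [ 0.2324 -0.4704  0.2511] yaw -63.7 q6 -0.15 open 0.0918 F [-0.1 -0.2  0.1]
tx,ty,tz [ 3.282 -1.671 -6.568] roll 3.959
```

```bash
python3 -m crank '[{"fingers":0.6,"tx":0.3,"ty":-0.2,"tz":-0.7,"roll":0.5},{"fingers":0.6,"tx":0.9,"ty":-0.5,"tz":-1.9,"roll":1.2},{"fingers":0.6,"tx":1.5,"ty":-0.8,"tz":-3.1,"roll":2},{"fingers":0.6,"tx":2.1,"ty":-1.1,"tz":-4.3,"roll":2.8},{"fingers":0.6,"tx":2.7,"ty":-1.4,"tz":-5.5,"roll":3.5},{"fingers":0.6,"tx":3.1,"ty":-1.6,"tz":-6.3,"roll":3.9},{"fingers":0.6,"tx":3.28,"ty":-1.67,"tz":-6.57,"roll":3.96},{"fingers":0.6,"tx":3.28,"ty":-1.67,"tz":-6.57,"roll":3.96}]' 25; python3 plan.py .4383 -.2939 .032 76.7
```

```text
time: 1.1
tool_pos: [0.4384, -0.2942, 0.1201]
tool_rot: [-0.233, 1.57, 2.678]
contact_force: [-0.2, -0.7, 0.3]
opening: 0.0738
t 1.1 pos [ 0.4384 -0.2942  0.1201] yaw -103.2 q6 1.07 open 0.0738 F [-0.2 -0.7  0.3]
tx,ty,tz [ 2.201e+00 -6.000e-03  2.000e-03] roll 0.011
```

```bash
python3 -m crank '[{"fingers":0.6,"tx":0.4},{"fingers":0.6,"tx":1.0},{"fingers":0.6,"tx":1.6},{"fingers":0.6,"tx":2.0},{"fingers":0.6,"tx":2.2},{"fingers":0.6,"tx":2.2},{"fingers":-1,"tx":2.2},{"fingers":-1,"tx":2.2}]' 25 && python3 -m crank '[{"fingers":-1},{"fingers":-1},{"fingers":-1},{"fingers":-1},{"fingers":-1,"tx":-0.1},{"fingers":-1,"tx":-0.4},{"fingers":-1,"tx":-0.9},{"fingers":-1,"tx":-1.4}]' 25; python3 -m crank '[{"fingers":-1,"tx":-0.5},{"fingers":-1,"tx":-0.5},{"fingers":-1,"tx":-0.5},{"fingers":-1,"tx":-0.5},{"fingers":-1,"tx":-0.5},{"fingers":-1,"tx":-0.5},{"fingers":-1,"tx":-0.5},{"fingers":-1,"tx":-0.5}]'; python3 plan.py .611 .195 .11 93.4; python3 -c "
from h import *
grab('side','side1')"
```

```text
t 1.1 pos [ 0.4384 -0.2942  0.1201] yaw -103.2 q6 1.07 open 0.0738 F [-0.2 -0.7  0.3]
tx,ty,tz [  0.253 -12.892  -1.41 ] roll -1.659invalid input at $[0]: expected keys fingers, tx, ty, tz, roll
invalid input at $[0]: expected keys fingers, tx, ty, tz, roll
```

View pics/side1.png

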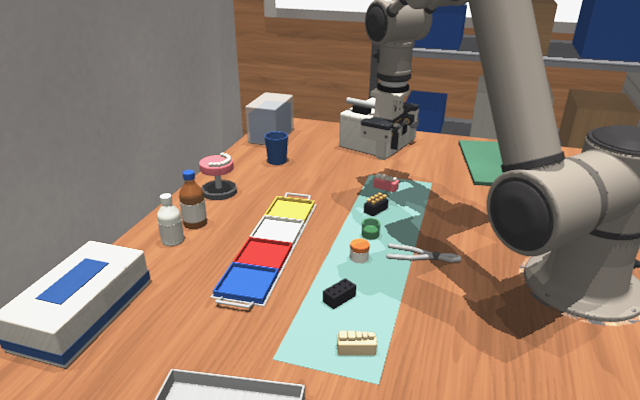

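The rows were refused because every key is needed, so nothing moved. The picture shows the gripper above the pink jaw at (385,183). I'll retype the rows in full.

```bash
python3 -m crank '[{"fingers":0.6,"tx":0.4,"ty":0,"tz":0,"roll":0},{"fingers":0.6,"tx":1.0,"ty":0,"tz":0,"roll":0},{"fingers":0.6,"tx":1.6,"ty":0,"tz":0,"roll":0},{"fingers":0.6,"tx":2.0,"ty":0,"tz":0,"roll":0},{"fingers":0.6,"tx":2.2,"ty":0,"tz":0,"roll":0},{"fingers":0.6,"tx":2.2,"ty":0,"tz":0,"roll":0},{"fingers":-1,"tx":2.2,"ty":0,"tz":0,"roll":0},{"fingers":-1,"tx":2.2,"ty":0,"tz":0,"roll":0}]' 25 && python3 -m crank '[{"fingers":-1,"tx":0,"ty":0,"tz":0,"roll":0},{"fingers":-1,"tx":0,"ty":0,"tz":0,"roll":0},{"fingers":-1,"tx":0,"ty":0,"tz":0,"roll":0},{"fingers":-1,"tx":-0.1,"ty":0,"tz":0,"roll":0},{"fingers":-1,"tx":-0.4,"ty":0,"tz":0,"roll":0},{"fingers":-1,"tx":-0.9,"ty":0,"tz":0,"roll":0},{"fingers":-1,"tx":-1.3,"ty":0,"tz":0,"roll":0},{"fingers":-1,"tx":-1.5,"ty":0,"tz":0,"roll":0}]' 25;  python3 plan.py .611 .195 .11 93.4; python3 -c "
from h import *
grab('side','side2')"
```

```text
time: 2.15
tool_pos: [0.4389, -0.2947, 0.0332]
tool_rot: [2.581, 1.569, -0.793]
contact_force: [0.3, -0.5, -0.1]
opening: 0.0579
time: 3.15
tool_pos: [0.4389, -0.2948, 0.094]
tool_rot: [2.601, 1.569, -0.773]
contact_force: [-0.1, 0.6, -0.8]
opening: 0.0281
t 3.15 pos [ 0.4389 -0.2948  0.094 ] yaw -103.3 q6 1.07 open 0.0281 F [-0.1  0.6 -0.8]
tx,ty,tz [ -0.412 -12.906  -1.367] roll -1.671
```

View pics/side2.png

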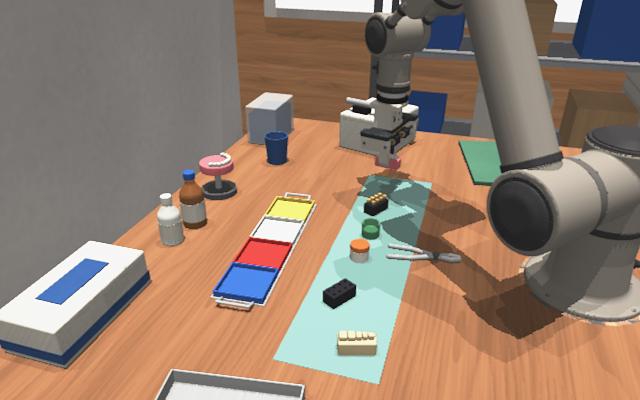

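The side picture shows the jaw lifted at (385,160), and the opening of 28.1 mm matches its width. Next I carry it to the blue bay.

```bash
python3 -m crank '[{"fingers":-1,"tx":-0.3,"ty":-0.3,"tz":0,"roll":0},{"fingers":-1,"tx":-0.4,"ty":-0.9,"tz":-0.1,"roll":-0.2},{"fingers":-1,"tx":-0.4,"ty":-1.9,"tz":-0.2,"roll":-0.4},{"fingers":-1,"tx":-0.4,"ty":-3.0,"tz":-0.3,"roll":-0.6},{"fingers":-1,"tx":-0.4,"ty":-4.1,"tz":-0.4,"roll":-0.8},{"fingers":-1,"tx":-0.4,"ty":-5.2,"tz":-0.5,"roll":-1.0},{"fingers":-1,"tx":-0.4,"ty":-6.3,"tz":-0.7,"roll":-1.2},{"fingers":-1,"tx":-0.4,"ty":-7.3,"tz":-0.8,"roll":-1.4}]'; python3 plan.py .611 .195 .11 93.4
```

```text
time: 4.2
tool_pos: [0.5371, -0.0154, 0.1086]
tool_rot: [-0.397, 1.57, 2.758]
contact_force: [0.0, -0.6, 0.1]
opening: 0.0282
t 4.2 pos [ 0.5371 -0.0154  0.1086] yaw -89.2 q6 1.39 open 0.0282 F [ 0.  -0.6  0.1]
tx,ty,tz [-0.035 -5.233 -1.92 ] roll -0.261
```

```bash
python3 -m crank '[{"fingers":-1,"tx":0,"ty":-0.9,"tz":-0.3,"roll":0},{"fingers":-1,"tx":0,"ty":-1.8,"tz":-0.7,"roll":-0.1},{"fingers":-1,"tx":0,"ty":-2.8,"tz":-1.1,"roll":-0.1},{"fingers":-1,"tx":0,"ty":-3.8,"tz":-1.4,"roll":-0.2},{"fingers":-1,"tx":0,"ty":-4.6,"tz":-1.7,"roll":-0.26},{"fingers":-1,"tx":0,"ty":-5.1,"tz":-1.87,"roll":-0.26},{"fingers":-1,"tx":0,"ty":-5.22,"tz":-1.92,"roll":-0.26},{"fingers":-1,"tx":0,"ty":-5.22,"tz":-1.92,"roll":-0.26}]'; python3 plan.py .611 .195 .040 93.4;python3 -c "
from h import *
grab('top','top2')"
```

```text
time: 5.2
tool_pos: [0.6107, 0.1921, 0.1083]
tool_rot: [0.399, 1.57, -2.685]
contact_force: [0.0, 0.2, -1.2]
opening: 0.0279
t 5.2 pos [0.6107 0.1921 0.1083] yaw -86.7 q6 1.7 open 0.0279 F [ 0.   0.2 -1.2]
tx,ty,tz [ 1.707 -0.074 -0.013] roll -0.008
```

View pics/top2.png

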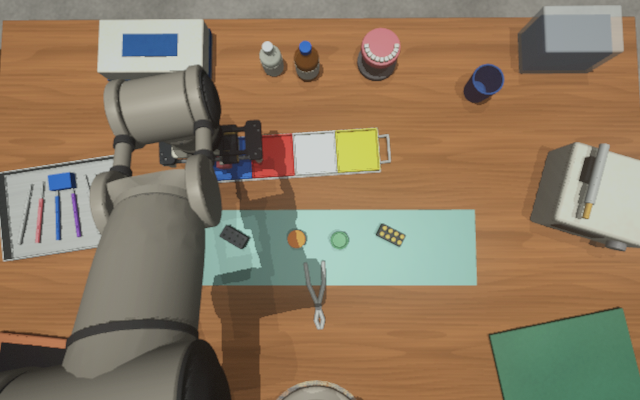

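The top view shows the gripper over the blue bay at (235,145). Now I lower it gently, watching the force.

```bash
python3 -m crank '[{"fingers":-1,"tx":0.3,"ty":-0.07,"tz":0,"roll":0},{"fingers":-1,"tx":0.7,"ty":-0.07,"tz":0,"roll":0},{"fingers":-1,"tx":1.1,"ty":-0.07,"tz":0,"roll":0},{"fingers":-1,"tx":1.4,"ty":-0.07,"tz":0,"roll":0},{"fingers":-1,"tx":1.55,"ty":-0.07,"tz":0,"roll":0},{"fingers":-1,"tx":1.65,"ty":-0.07,"tz":0,"roll":0},{"fingers":-1,"tx":1.7,"ty":-0.07,"tz":0,"roll":0},{"fingers":-1,"tx":1.7,"ty":-0.07,"tz":0,"roll":0}]'; python3 plan.py .611 .195 .038 93.4
```

```text
time: 6.25
tool_pos: [0.6112, 0.1949, 0.0407]
tool_rot: [3.082, 1.57, -0.002]
contact_force: [-0.2, 0.0, -0.5]
opening: 0.0278
t 6.25 pos [0.6112 0.1949 0.0407] yaw -86.7 q6 1.7 open 0.0278 F [-0.2  0.  -0.5]
tx,ty,tz [ 0.068 -0.003  0.005] roll -0.011
```

Lower in sub-millimetre steps until the floor takes the load.

```bash
python3 -m crank '[{"fingers":-1,"tx":0.02,"ty":0,"tz":0,"roll":0},{"fingers":-1,"tx":0.04,"ty":0,"tz":0,"roll":0},{"fingers":-1,"tx":0.05,"ty":0,"tz":0,"roll":0},{"fingers":-1,"tx":0.06,"ty":0,"tz":0,"roll":0},{"fingers":-1,"tx":0.065,"ty":0,"tz":0,"roll":0},{"fingers":-1,"tx":0.07,"ty":0,"tz":0,"roll":0},{"fingers":-1,"tx":0.07,"ty":0,"tz":0,"roll":0},{"fingers":-1,"tx":0.07,"ty":0,"tz":0,"roll":0}]'
```

```text
time: 7.25
tool_pos: [0.6111, 0.1948, 0.0377]
tool_rot: [2.139, 1.571, -0.945]
contact_force: [0.2, -0.4, -0.3]
opening: 0.0281
```

```bash
python3 -m crank '[{"fingers":-1,"tx":0.01,"ty":0,"tz":0,"roll":0},{"fingers":-1,"tx":0.015,"ty":0,"tz":0,"roll":0},{"fingers":-1,"tx":0.02,"ty":0,"tz":0,"roll":0},{"fingers":-1,"tx":0.025,"ty":0,"tz":0,"roll":0},{"fingers":-1,"tx":0.025,"ty":0,"tz":0,"roll":0},{"fingers":-1,"tx":0.025,"ty":0,"tz":0,"roll":0},{"fingers":-1,"tx":0.025,"ty":0,"tz":0,"roll":0},{"fingers":-1,"tx":0.025,"ty":0,"tz":0,"roll":0}]'
```

```text
time: 8.25
tool_pos: [0.6112, 0.1948, 0.0376]
tool_rot: [3.007, 1.57, -0.077]
contact_force: [-2.3, 0.1, 6.3]
opening: 0.0278
```

6 N shows it is on the floor. I release with limited opening and then rise.

```bash
python3 -m crank '[{"fingers":-0.1,"tx":-0.01,"ty":0,"tz":0,"roll":0},{"fingers":-0.1,"tx":-0.01,"ty":0,"tz":0,"roll":0},{"fingers":-0.1,"tx":-0.01,"ty":0,"tz":0,"roll":0},{"fingers":-0.1,"tx":-0.2,"ty":0,"tz":0,"roll":0},{"fingers":-0.1,"tx":-0.6,"ty":0,"tz":0,"roll":0},{"fingers":-0.1,"tx":-1.2,"ty":0,"tz":0,"roll":0},{"fingers":-0.1,"tx":-1.8,"ty":0,"tz":0,"roll":0},{"fingers":-0.1,"tx":-2.1,"ty":0,"tz":0,"roll":0}]';python3 plan.py .4383 -.1679 .12 -26.9
```

```text
time: 9.25
tool_pos: [0.6119, 0.195, 0.1234]
tool_rot: [-3.033, 1.567, 0.166]
contact_force: [0.3, -0.8, -0.8]
opening: 0.0414
t 9.25 pos [0.6119 0.195  0.1234] yaw -86.7 q6 1.7 open 0.0414 F [ 0.3 -0.8 -0.8]
tx,ty,tz [0.064 8.809 4.854] roll -5.981
```

```bash
python3 -m crank '[{"fingers":0.6,"tx":0,"ty":0.7,"tz":0.4,"roll":-0.7},{"fingers":0.6,"tx":0,"ty":1.9,"tz":1.05,"roll":-1.5},{"fingers":0.6,"tx":0,"ty":3.2,"tz":1.75,"roll":-2.4},{"fingers":0.6,"tx":0,"ty":4.5,"tz":2.5,"roll":-3.3},{"fingers":0.6,"tx":0,"ty":5.8,"tz":3.2,"roll":-4.2},{"fingers":0.6,"tx":0,"ty":7.1,"tz":3.9,"roll":-5.0},{"fingers":0.6,"tx":0,"ty":8.2,"tz":4.5,"roll":-5.7},{"fingers":0.6,"tx":0.06,"ty":8.8,"tz":4.85,"roll":-5.98}]';python3 -c "
from h import *
grab('top','top3')"; python3 m.py 3 2>/dev/null| head -20;python3 plan.py .4383 -.1679 .033 -26.9
```

```text
time: 10.25
tool_pos: [0.4366, -0.1698, 0.1188]
tool_rot: [1.241, 1.57, -0.799]
contact_force: [-0.2, 0.7, 0.2]
opening: 0.0737
top table z -0.001
 obj (array([ 446.2, -151.9]), array([29.3, 22.2]), -26.8) ztop 0.036 rgb [61. 61. 49.] [377 223  11  17]
 obj (array([434.5, 180.9]), array([58.2, 30.4]), 59.3) ztop 0.027 rgb [81. 85. 83.] [220 225  29  24]
 obj (array([429.7,  40.6]), array([37.5, 37.1]), 90.0) ztop 0.037 rgb [195. 155.  87.] [288 230  18  18]
 obj (array([427.5, -53.5]), array([37.2, 37.2]), -44.9) ztop 0.035 rgb [103. 152. 115.] [331 231  18  18]
 obj (array([374.8, 296.8]), array([61.5, 28.2]), 18.0) ztop 0.035 rgb [182.  182.  149.5] [172 249  20  30]
  blue (array([611.2, 194.1]), array([93.4, 91.7]), 3.2) z 0.0035
  red (array([616.3,  99. ]), array([96.4, 92.1]), -86.8) z 0.0039
  white (array([6.188e+02, 6.000e-01]), array([94.8, 83.7]), -88.8) z 0.0037
  yellow (array([622.4, -94.8]), array([95.4, 79.5]), -86.5) z 0.004
t 10.3 pos [ 0.4357 -0.1714  0.1184] yaw -26.8 q6 -0.07 open 0.0734 F [-0.7 -3.2  0. ]
tx,ty,tz [ 2.136  0.017 -0.109] roll 0.006
```

View pics/top3.png

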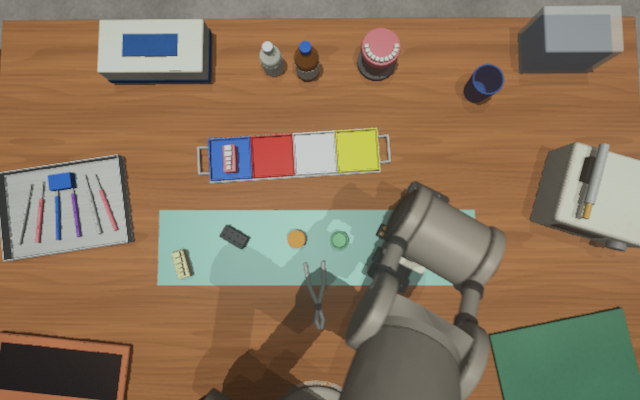

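The pink jaw stands centred in the blue bay at (229,158). Now the bur block: descend to it, close, lift.

```bash
python3 -m crank '[{"fingers":0.6,"tx":0,"ty":0,"tz":0,"roll":0},{"fingers":0.6,"tx":0,"ty":0,"tz":0,"roll":0},{"fingers":0.6,"tx":0.4,"ty":0,"tz":0,"roll":0},{"fingers":0.6,"tx":0.7,"ty":0,"tz":0,"roll":0},{"fingers":0.6,"tx":0.9,"ty":0,"tz":0,"roll":0},{"fingers":0.6,"tx":1.0,"ty":0,"tz":0,"roll":0},{"fingers":0.6,"tx":1.0,"ty":0,"tz":0,"roll":0},{"fingers":0.6,"tx":1.0,"ty":0,"tz":0,"roll":0}]';python3 plan.py .4383 -.1679 .033 -26.9
```

```text
time: 11.3
tool_pos: [0.4378, -0.1679, 0.0786]
tool_rot: [1.387, 1.57, -0.654]
contact_force: [0.3, 0.5, 0.8]
opening: 0.0734
t 11.3 pos [ 0.4378 -0.1679  0.0786] yaw -26.9 q6 -0.06 open 0.0734 F [0.3 0.5 0.8]
tx,ty,tz [ 1.14   0.011 -0.005] roll -0.002
```

```bash
python3 -m crank '[{"fingers":0.6,"tx":0.4,"ty":0.01,"tz":0,"roll":0},{"fingers":0.6,"tx":0.8,"ty":0.01,"tz":0,"roll":0},{"fingers":0.6,"tx":1.05,"ty":0.01,"tz":0,"roll":0},{"fingers":0.6,"tx":1.14,"ty":0.01,"tz":0,"roll":0},{"fingers":0.6,"tx":1.14,"ty":0.01,"tz":0,"roll":0},{"fingers":-1,"tx":1.14,"ty":0.01,"tz":0,"roll":0},{"fingers":-1,"tx":1.14,"ty":0.01,"tz":0,"roll":0},{"fingers":-1,"tx":1.14,"ty":0.01,"tz":0,"roll":0}]' 25 && python3 -m crank '[{"fingers":-1,"tx":0,"ty":0,"tz":0,"roll":0},{"fingers":-1,"tx":0,"ty":0,"tz":0,"roll":0},{"fingers":-1,"tx":-0.1,"ty":0,"tz":0,"roll":0},{"fingers":-1,"tx":-0.4,"ty":0,"tz":0,"roll":0},{"fingers":-1,"tx":-0.9,"ty":0,"tz":0,"roll":0},{"fingers":-1,"tx":-1.4,"ty":0,"tz":0,"roll":0},{"fingers":-1,"tx":-1.7,"ty":0,"tz":0,"roll":0},{"fingers":-1,"tx":-1.7,"ty":0,"tz":0,"roll":0}]' 25;python3 plan.py .628 -.095 .105 3.4
```

```text
time: 12.3
tool_pos: [0.4381, -0.1679, 0.033]
tool_rot: [1.421, 1.57, -0.62]
contact_force: [1.1, -0.3, -0.3]
opening: 0.0477
time: 13.3
tool_pos: [0.4384, -0.1681, 0.1017]
tool_rot: [1.48, 1.568, -0.56]
contact_force: [-0.0, 0.0, -1.4]
opening: 0.0303
t 13.3 pos [ 0.4384 -0.1681  0.1017] yaw -26.9 q6 -0.06 open 0.0303 F [-0.   0.  -1.4]
tx,ty,tz [-0.076  3.399 -3.776] roll -3.031
```

```bash
python3 -m crank '[{"fingers":-1,"tx":-0.05,"ty":0.2,"tz":-0.2,"roll":-0.2},{"fingers":-1,"tx":-0.05,"ty":0.6,"tz":-0.7,"roll":-0.6},{"fingers":-1,"tx":-0.05,"ty":1.2,"tz":-1.35,"roll":-1.1},{"fingers":-1,"tx":-0.05,"ty":1.8,"tz":-2.0,"roll":-1.6},{"fingers":-1,"tx":-0.05,"ty":2.4,"tz":-2.65,"roll":-2.1},{"fingers":-1,"tx":-0.05,"ty":2.9,"tz":-3.25,"roll":-2.6},{"fingers":-1,"tx":-0.05,"ty":3.25,"tz":-3.6,"roll":-2.9},{"fingers":-1,"tx":-0.05,"ty":3.4,"tz":-3.78,"roll":-3.03}]' && python3 -m crank '[{"fingers":-1,"tx":0,"ty":0,"tz":0,"roll":0},{"fingers":-1,"tx":0,"ty":0,"tz":0,"roll":0},{"fingers":-1,"tx":0.2,"ty":0,"tz":0,"roll":0},{"fingers":-1,"tx":0.5,"ty":0,"tz":0,"roll":0},{"fingers":-1,"tx":0.8,"ty":0,"tz":0,"roll":0},{"fingers":-1,"tx":1.0,"ty":0,"tz":0,"roll":0},{"fingers":-1,"tx":1.1,"ty":0,"tz":0,"roll":0},{"fingers":-1,"tx":1.1,"ty":0,"tz":0,"roll":0}]'; python3 plan.py .628 -.095 .038 3.4
```

```text
time: 14.3
tool_pos: [0.6284, -0.0936, 0.1015]
tool_rot: [-1.92, 1.569, 2.854]
contact_force: [0.1, -0.4, -1.6]
opening: 0.0296
time: 15.3
tool_pos: [0.6276, -0.0946, 0.0584]
tool_rot: [-1.692, 1.57, 3.079]
contact_force: [0.3, 0.5, -0.7]
opening: 0.03
t 15.3 pos [ 0.6276 -0.0946  0.0584] yaw 3.4 q6 -0.33 open 0.03 F [ 0.3  0.5 -0.7]
tx,ty,tz [0.51  0.01  0.011] roll -0.001
```

```bash
python3 -m crank '[{"fingers":-1,"tx":0.15,"ty":0,"tz":0,"roll":0},{"fingers":-1,"tx":0.3,"ty":0,"tz":0,"roll":0},{"fingers":-1,"tx":0.4,"ty":0,"tz":0,"roll":0},{"fingers":-1,"tx":0.45,"ty":0,"tz":0,"roll":0},{"fingers":-1,"tx":0.48,"ty":0,"tz":0,"roll":0},{"fingers":-1,"tx":0.5,"ty":0,"tz":0,"roll":0},{"fingers":-1,"tx":0.5,"ty":0,"tz":0,"roll":0},{"fingers":-1,"tx":0.5,"ty":0,"tz":0,"roll":0}]' && python3 -m crank '[{"fingers":-1,"tx":0.005,"ty":0,"tz":0,"roll":0},{"fingers":-1,"tx":0.01,"ty":0,"tz":0,"roll":0},{"fingers":-1,"tx":0.015,"ty":0,"tz":0,"roll":0},{"fingers":-1,"tx":0.02,"ty":0,"tz":0,"roll":0},{"fingers":-1,"tx":0.02,"ty":0,"tz":0,"roll":0},{"fingers":-1,"tx":0.02,"ty":0,"tz":0,"roll":0},{"fingers":-1,"tx":0.02,"ty":0,"tz":0,"roll":0},{"fingers":-1,"tx":0.02,"ty":0,"tz":0,"roll":0}]'
```

```text
time: 16.3
tool_pos: [0.6277, -0.0947, 0.0388]
tool_rot: [0.996, 1.571, -0.515]
contact_force: [0.4, 0.8, 0.2]
opening: 0.0298
time: 17.3
tool_pos: [0.6277, -0.0946, 0.0379]
tool_rot: [0.64, 1.571, -0.871]
contact_force: [-0.5, -0.4, -1.7]
opening: 0.03
```

```bash
python3 -m crank '[{"fingers":-1,"tx":0.005,"ty":0,"tz":0,"roll":0},{"fingers":-1,"tx":0.01,"ty":0,"tz":0,"roll":0},{"fingers":-1,"tx":0.015,"ty":0,"tz":0,"roll":0},{"fingers":-1,"tx":0.015,"ty":0,"tz":0,"roll":0},{"fingers":-1,"tx":0.015,"ty":0,"tz":0,"roll":0},{"fingers":-1,"tx":0.015,"ty":0,"tz":0,"roll":0},{"fingers":-1,"tx":0.015,"ty":0,"tz":0,"roll":0},{"fingers":-1,"tx":0.015,"ty":0,"tz":0,"roll":0}]'
```

```text
time: 18.3
tool_pos: [0.6277, -0.0947, 0.0378]
tool_rot: [0.951, 1.57, -0.56]
contact_force: [-2.3, 0.9, 5.4]
opening: 0.0304
```

```bash
python3 -m crank '[{"fingers":-0.06,"tx":-0.005,"ty":0,"tz":0,"roll":0},{"fingers":-0.06,"tx":-0.005,"ty":0,"tz":0,"roll":0},{"fingers":-0.06,"tx":-0.005,"ty":0,"tz":0,"roll":0},{"fingers":-0.06,"tx":-0.2,"ty":0,"tz":0,"roll":0},{"fingers":-0.06,"tx":-0.6,"ty":0,"tz":0,"roll":0},{"fingers":-0.06,"tx":-1.2,"ty":0,"tz":0,"roll":0},{"fingers":-0.06,"tx":-1.7,"ty":0,"tz":0,"roll":0},{"fingers":-0.06,"tx":-1.7,"ty":0,"tz":0,"roll":0}]';python3 plan.py .4274 -.0535 .09 3.4
```

```text
time: 19.3
tool_pos: [0.629, -0.0949, 0.1082]
tool_rot: [1.228, 1.566, -0.284]
contact_force: [0.6, 0.2, -0.3]
opening: 0.0433
t 19.3 pos [ 0.629  -0.0949  0.1082] yaw 3.4 q6 -0.33 open 0.0433 F [ 0.6  0.2 -0.3]
tx,ty,tz [ 0.427 -4.972 -1.333] roll -0.001
```

```bash
python3 -m crank '[{"fingers":0.6,"tx":0,"ty":-0.5,"tz":-0.15,"roll":0},{"fingers":0.6,"tx":0,"ty":-1.4,"tz":-0.4,"roll":0},{"fingers":0.6,"tx":0,"ty":-2.5,"tz":-0.7,"roll":0},{"fingers":0.6,"tx":0.1,"ty":-3.5,"tz":-0.95,"roll":0},{"fingers":0.6,"tx":0.2,"ty":-4.4,"tz":-1.2,"roll":0},{"fingers":0.6,"tx":0.4,"ty":-4.85,"tz":-1.3,"roll":0},{"fingers":0.6,"tx":0.4,"ty":-4.95,"tz":-1.33,"roll":0},{"fingers":0.6,"tx":0.4,"ty":-4.95,"tz":-1.33,"roll":0}]';python3 plan.py .4274 -.0535 .036 3.4;python3 -c "
from h import *
grab('top','top4')"; python3 m.py 4 2>/dev/null|grep obj
```

```text
time: 20.3
tool_pos: [0.4276, -0.0534, 0.0895]
tool_rot: [1.12, 1.57, -0.392]
contact_force: [1.4, -0.0, 0.1]
opening: 0.0733
t 20.3 pos [ 0.4276 -0.0534  0.0895] yaw 3.4 q6 -0.36 open 0.0733 F [ 1.4 -0.   0.1]
tx,ty,tz [ 1.338e+00 -5.000e-03  1.000e-03] roll -0.002
 obj (array([434.4, 180.8]), array([57.9, 30.3]), 60.5) ztop 0.027 rgb [81. 84. 82.] [220 225  29  24]
 obj (array([431.2,  48.8]), array([38.4, 21.5]), -10.7) ztop 0.037 rgb [192. 136.  77.] [288 230  12  18]
 obj (array([374.5, 297.5]), array([61.5, 28.7]), 18.1) ztop 0.035 rgb [179. 179. 146.] [172 249  19  30]
```

View pics/top4.png

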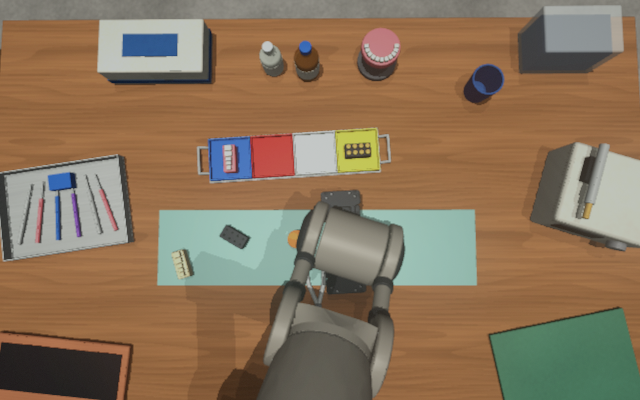

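The bur block stands in the yellow bay at (357,151). Now I grasp the dish.

```bash
python3 -m crank '[{"fingers":0.6,"tx":0.4,"ty":0,"tz":0,"roll":0},{"fingers":0.6,"tx":0.9,"ty":0,"tz":0,"roll":0},{"fingers":0.6,"tx":1.2,"ty":0,"tz":0,"roll":0},{"fingers":0.6,"tx":1.34,"ty":0,"tz":0,"roll":0},{"fingers":0.6,"tx":1.34,"ty":0,"tz":0,"roll":0},{"fingers":-1,"tx":1.34,"ty":0,"tz":0,"roll":0},{"fingers":-1,"tx":1.34,"ty":0,"tz":0,"roll":0},{"fingers":-1,"tx":1.34,"ty":0,"tz":0,"roll":0}]' 20 && python3 -m crank '[{"fingers":-1,"tx":0,"ty":0,"tz":0,"roll":0},{"fingers":-1,"tx":0,"ty":0,"tz":0,"roll":0},{"fingers":-1,"tx":-0.1,"ty":0,"tz":0,"roll":0},{"fingers":-1,"tx":-0.4,"ty":0,"tz":0,"roll":0},{"fingers":-1,"tx":-0.9,"ty":0,"tz":0,"roll":0},{"fingers":-1,"tx":-1.4,"ty":0,"tz":0,"roll":0},{"fingers":-1,"tx":-1.7,"ty":0,"tz":0,"roll":0},{"fingers":-1,"tx":-1.7,"ty":0,"tz":0,"roll":0}]' 20;python3 plan.py .6165 .098 .105 3.4
```

```text
time: 21.35
tool_pos: [0.427, -0.0533, 0.036]
tool_rot: [1.119, 1.57, -0.393]
contact_force: [-0.2, 0.3, 0.6]
opening: 0.0481
time: 22.35
tool_pos: [0.4273, -0.0533, 0.1046]
tool_rot: [1.172, 1.569, -0.34]
contact_force: [-0.0, -0.7, 0.8]
opening: 0.0392
t 22.35 pos [ 0.4273 -0.0533  0.1046] yaw 3.4 q6 -0.36 open 0.0392 F [-0.  -0.7  0.8]
tx,ty,tz [-3.000e-03  4.944e+00 -3.497e+00] roll -0.001
```

```bash
python3 -m crank '[{"fingers":-1,"tx":0,"ty":0.3,"tz":-0.2,"roll":0},{"fingers":-1,"tx":0,"ty":1.0,"tz":-0.7,"roll":0},{"fingers":-1,"tx":0,"ty":1.9,"tz":-1.35,"roll":0},{"fingers":-1,"tx":0,"ty":2.8,"tz":-2.0,"roll":0},{"fingers":-1,"tx":0,"ty":3.7,"tz":-2.6,"roll":0},{"fingers":-1,"tx":0,"ty":4.4,"tz":-3.1,"roll":0},{"fingers":-1,"tx":0,"ty":4.8,"tz":-3.4,"roll":0},{"fingers":-1,"tx":0,"ty":4.94,"tz":-3.5,"roll":0}]' && python3 -m crank '[{"fingers":-1,"tx":0,"ty":0,"tz":0,"roll":0},{"fingers":-1,"tx":0,"ty":0,"tz":0,"roll":0},{"fingers":-1,"tx":0.2,"ty":0,"tz":0,"roll":0},{"fingers":-1,"tx":0.5,"ty":0,"tz":0,"roll":0},{"fingers":-1,"tx":0.8,"ty":0,"tz":0,"roll":0},{"fingers":-1,"tx":1.0,"ty":0,"tz":0,"roll":0},{"fingers":-1,"tx":1.1,"ty":0,"tz":0,"roll":0},{"fingers":-1,"tx":1.1,"ty":0,"tz":0,"roll":0}]'; python3 plan.py .6165 .098 .041 3.4
```

```text
time: 23.35
tool_pos: [0.6162, 0.0997, 0.1022]
tool_rot: [-1.614, 1.569, -3.124]
contact_force: [0.5, -0.2, -0.6]
opening: 0.0389
time: 24.35
tool_pos: [0.6158, 0.0982, 0.0594]
tool_rot: [-1.401, 1.57, -2.913]
contact_force: [-0.6, -0.2, 0.1]
opening: 0.0394
t 24.35 pos [0.6158 0.0982 0.0594] yaw 3.4 q6 -0.02 open 0.0394 F [-0.6 -0.2  0.1]
tx,ty,tz [0.46  0.018 0.007] roll -0.001
```

```bash
python3 -m crank '[{"fingers":-1,"tx":0.15,"ty":0.01,"tz":0,"roll":0},{"fingers":-1,"tx":0.28,"ty":0.01,"tz":0,"roll":0},{"fingers":-1,"tx":0.36,"ty":0.01,"tz":0,"roll":0},{"fingers":-1,"tx":0.41,"ty":0.01,"tz":0,"roll":0},{"fingers":-1,"tx":0.44,"ty":0.01,"tz":0,"roll":0},{"fingers":-1,"tx":0.45,"ty":0.01,"tz":0,"roll":0},{"fingers":-1,"tx":0.45,"ty":0.01,"tz":0,"roll":0},{"fingers":-1,"tx":0.45,"ty":0.01,"tz":0,"roll":0}]' && python3 -m crank '[{"fingers":-1,"tx":0.005,"ty":0,"tz":0,"roll":0},{"fingers":-1,"tx":0.01,"ty":0,"tz":0,"roll":0},{"fingers":-1,"tx":0.015,"ty":0,"tz":0,"roll":0},{"fingers":-1,"tx":0.02,"ty":0,"tz":0,"roll":0},{"fingers":-1,"tx":0.02,"ty":0,"tz":0,"roll":0},{"fingers":-1,"tx":0.02,"ty":0,"tz":0,"roll":0},{"fingers":-1,"tx":0.02,"ty":0,"tz":0,"roll":0},{"fingers":-1,"tx":0.02,"ty":0,"tz":0,"roll":0}]'
```

```text
time: 25.35
tool_pos: [0.6163, 0.0982, 0.0418]
tool_rot: [1.152, 1.571, -0.359]
contact_force: [0.2, -0.0, -0.2]
opening: 0.0389
time: 26.35
tool_pos: [0.6163, 0.0982, 0.0409]
tool_rot: [0.478, 1.571, -1.034]
contact_force: [-0.8, 1.2, 0.6]
opening: 0.039
```

```bash
python3 -m crank '[{"fingers":-1,"tx":0.005,"ty":0,"tz":0,"roll":0},{"fingers":-1,"tx":0.01,"ty":0,"tz":0,"roll":0},{"fingers":-1,"tx":0.015,"ty":0,"tz":0,"roll":0},{"fingers":-1,"tx":0.015,"ty":0,"tz":0,"roll":0},{"fingers":-1,"tx":0.015,"ty":0,"tz":0,"roll":0},{"fingers":-1,"tx":0.015,"ty":0,"tz":0,"roll":0},{"fingers":-1,"tx":0.015,"ty":0,"tz":0,"roll":0},{"fingers":-1,"tx":0.015,"ty":0,"tz":0,"roll":0}]'
```

```text
time: 27.35
tool_pos: [0.6162, 0.0983, 0.0409]
tool_rot: [1.069, 1.571, -0.442]
contact_force: [-3.4, 0.4, 6.4]
opening: 0.039
```

```bash
python3 -m crank '[{"fingers":0.04,"tx":-0.005,"ty":0,"tz":0,"roll":0},{"fingers":0.04,"tx":-0.005,"ty":0,"tz":0,"roll":0},{"fingers":0.04,"tx":-0.005,"ty":0,"tz":0,"roll":0},{"fingers":0.04,"tx":-0.2,"ty":0,"tz":0,"roll":0},{"fingers":0.04,"tx":-0.6,"ty":0,"tz":0,"roll":0},{"fingers":0.04,"tx":-1.2,"ty":0,"tz":0,"roll":0},{"fingers":0.04,"tx":-1.6,"ty":0,"tz":0,"roll":0},{"fingers":0.04,"tx":-1.6,"ty":0,"tz":0,"roll":0}]';python3 plan.py .4297 .0406 .09 3.4
```

```text
time: 28.35
tool_pos: [0.6172, 0.0983, 0.1063]
tool_rot: [1.522, 1.567, 0.011]
contact_force: [-0.2, -0.3, -0.6]
opening: 0.0476
t 28.35 pos [0.6172 0.0983 0.1063] yaw 3.4 q6 -0.02 open 0.0476 F [-0.2 -0.3 -0.6]
tx,ty,tz [ 0.39  -4.766  1.163] roll -0.001
```

```bash
python3 -m crank '[{"fingers":0.6,"tx":0,"ty":-0.5,"tz":0.1,"roll":0},{"fingers":0.6,"tx":0,"ty":-1.4,"tz":0.35,"roll":0},{"fingers":0.6,"tx":0,"ty":-2.5,"tz":0.6,"roll":0},{"fingers":0.6,"tx":0.1,"ty":-3.5,"tz":0.85,"roll":0},{"fingers":0.6,"tx":0.2,"ty":-4.3,"tz":1.05,"roll":0},{"fingers":0.6,"tx":0.38,"ty":-4.7,"tz":1.14,"roll":0},{"fingers":0.6,"tx":0.38,"ty":-4.75,"tz":1.16,"roll":0},{"fingers":0.6,"tx":0.38,"ty":-4.75,"tz":1.16,"roll":0}]';python3 plan.py .4297 .0406 .036 3.4;python3 -c "
from h import *
grab('top','top5')"; python3 m.py 5 2>/dev/null|grep obj
```

```text
time: 29.35
tool_pos: [0.43, 0.0407, 0.0892]
tool_rot: [1.356, 1.57, -0.155]
contact_force: [-0.3, 0.7, 0.0]
opening: 0.0735
t 29.35 pos [0.43   0.0407 0.0892] yaw 3.4 q6 -0.14 open 0.0735 F [-0.3  0.7  0. ]
tx,ty,tz [ 1.33e+00 -1.00e-02  1.00e-03] roll -0.002
 obj (array([445.2, 202.6]), array([31.4, 13. ]), -12.7) ztop 0.027 rgb [77. 79. 77.] [220 225   9  15]
 obj (array([374.6, 297.6]), array([61.6, 29.4]), 17.8) ztop 0.035 rgb [178.  175.5 142. ] [172 249  20  30]
```

View pics/top5.png

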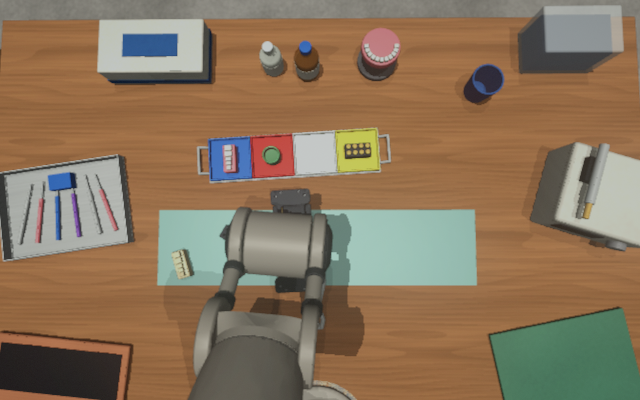

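The dish stands in the red bay at (272,156). Now the jar.

```bash
python3 -m crank '[{"fingers":0.6,"tx":0.4,"ty":-0.01,"tz":0,"roll":0},{"fingers":0.6,"tx":0.9,"ty":-0.01,"tz":0,"roll":0},{"fingers":0.6,"tx":1.2,"ty":-0.01,"tz":0,"roll":0},{"fingers":0.6,"tx":1.33,"ty":-0.01,"tz":0,"roll":0},{"fingers":0.6,"tx":1.33,"ty":-0.01,"tz":0,"roll":0},{"fingers":-1,"tx":1.33,"ty":-0.01,"tz":0,"roll":0},{"fingers":-1,"tx":1.33,"ty":-0.01,"tz":0,"roll":0},{"fingers":-1,"tx":1.33,"ty":-0.01,"tz":0,"roll":0}]' 25 && python3 -m crank '[{"fingers":-1,"tx":0,"ty":0,"tz":0,"roll":0},{"fingers":-1,"tx":0,"ty":0,"tz":0,"roll":0},{"fingers":-1,"tx":-0.1,"ty":0,"tz":0,"roll":0},{"fingers":-1,"tx":-0.4,"ty":0,"tz":0,"roll":0},{"fingers":-1,"tx":-0.9,"ty":0,"tz":0,"roll":0},{"fingers":-1,"tx":-1.4,"ty":0,"tz":0,"roll":0},{"fingers":-1,"tx":-1.7,"ty":0,"tz":0,"roll":0},{"fingers":-1,"tx":-1.7,"ty":0,"tz":0,"roll":0}]' 25;python3 plan.py .6225 .001 .105 3.4
```

```text
time: 30.4
tool_pos: [0.4291, 0.0406, 0.0362]
tool_rot: [1.315, 1.57, -0.196]
contact_force: [-1.0, 0.5, 0.5]
opening: 0.0483
time: 31.4
tool_pos: [0.4294, 0.0406, 0.1048]
tool_rot: [1.389, 1.569, -0.123]
contact_force: [0.9, 0.1, -1.3]
opening: 0.0391
t 31.4 pos [0.4294 0.0406 0.1048] yaw 3.4 q6 -0.14 open 0.0391 F [ 0.9  0.1 -1.3]
tx,ty,tz [0.005 4.761 1.275] roll -0.001
```

```bash
python3 -m crank '[{"fingers":-1,"tx":0,"ty":0.3,"tz":0.1,"roll":0},{"fingers":-1,"tx":0,"ty":1.0,"tz":0.27,"roll":0},{"fingers":-1,"tx":0,"ty":1.9,"tz":0.5,"roll":0},{"fingers":-1,"tx":0,"ty":2.8,"tz":0.75,"roll":0},{"fingers":-1,"tx":0,"ty":3.6,"tz":0.96,"roll":0},{"fingers":-1,"tx":0,"ty":4.3,"tz":1.15,"roll":0},{"fingers":-1,"tx":0,"ty":4.65,"tz":1.25,"roll":0},{"fingers":-1,"tx":0,"ty":4.76,"tz":1.28,"roll":0}]' && python3 -m crank '[{"fingers":-1,"tx":0,"ty":0,"tz":0,"roll":0},{"fingers":-1,"tx":0,"ty":0,"tz":0,"roll":0},{"fingers":-1,"tx":0.2,"ty":0,"tz":0,"roll":0},{"fingers":-1,"tx":0.5,"ty":0,"tz":0,"roll":0},{"fingers":-1,"tx":0.8,"ty":0,"tz":0,"roll":0},{"fingers":-1,"tx":1.0,"ty":0,"tz":0,"roll":0},{"fingers":-1,"tx":1.1,"ty":0,"tz":0,"roll":0},{"fingers":-1,"tx":1.1,"ty":0,"tz":0,"roll":0}]'; python3 plan.py .6225 .001 .041 3.4
```

```text
time: 32.4
tool_pos: [0.6226, 0.0003, 0.1024]
tool_rot: [-1.659, 1.569, 3.113]
contact_force: [-0.0, 0.4, -0.7]
opening: 0.0394
time: 33.4
tool_pos: [0.6219, 0.0008, 0.0596]
tool_rot: [-1.517, 1.57, -3.029]
contact_force: [0.3, -0.3, -1.0]
opening: 0.0396
t 33.4 pos [0.6219 0.0008 0.0596] yaw 3.4 q6 -0.18 open 0.0396 F [ 0.3 -0.3 -1. ]
tx,ty,tz [ 0.465  0.014 -0.004] roll -0.002
```

```bash
python3 -m crank '[{"fingers":-1,"tx":0.15,"ty":0.01,"tz":0,"roll":0},{"fingers":-1,"tx":0.28,"ty":0.01,"tz":0,"roll":0},{"fingers":-1,"tx":0.36,"ty":0.01,"tz":0,"roll":0},{"fingers":-1,"tx":0.41,"ty":0.01,"tz":0,"roll":0},{"fingers":-1,"tx":0.44,"ty":0.01,"tz":0,"roll":0},{"fingers":-1,"tx":0.45,"ty":0.01,"tz":0,"roll":0},{"fingers":-1,"tx":0.45,"ty":0.01,"tz":0,"roll":0},{"fingers":-1,"tx":0.45,"ty":0.01,"tz":0,"roll":0}]' && python3 -m crank '[{"fingers":-1,"tx":0.005,"ty":0,"tz":0,"roll":0},{"fingers":-1,"tx":0.01,"ty":0,"tz":0,"roll":0},{"fingers":-1,"tx":0.015,"ty":0,"tz":0,"roll":0},{"fingers":-1,"tx":0.02,"ty":0,"tz":0,"roll":0},{"fingers":-1,"tx":0.025,"ty":0,"tz":0,"roll":0},{"fingers":-1,"tx":0.025,"ty":0,"tz":0,"roll":0},{"fingers":-1,"tx":0.025,"ty":0,"tz":0,"roll":0},{"fingers":-1,"tx":0.025,"ty":0,"tz":0,"roll":0}]'
```

```text
time: 34.4
tool_pos: [0.6225, 0.0008, 0.042]
tool_rot: [1.034, 1.571, -0.478]
contact_force: [-0.7, 0.9, -0.5]
opening: 0.0388
time: 35.4
tool_pos: [0.6224, 0.0008, 0.0411]
tool_rot: [0.897, 1.571, -0.615]
contact_force: [-1.1, 1.1, 2.6]
opening: 0.0392
```

```bash
python3 -m crank '[{"fingers":-1,"tx":0.008,"ty":0,"tz":0,"roll":0},{"fingers":-1,"tx":0.008,"ty":0,"tz":0,"roll":0},{"fingers":-1,"tx":0.008,"ty":0,"tz":0,"roll":0},{"fingers":0.04,"tx":0.004,"ty":0,"tz":0,"roll":0},{"fingers":0.04,"tx":0.004,"ty":0,"tz":0,"roll":0},{"fingers":0.04,"tx":0.004,"ty":0,"tz":0,"roll":0},{"fingers":0.04,"tx":0.004,"ty":0,"tz":0,"roll":0},{"fingers":0.04,"tx":0.004,"ty":0,"tz":0,"roll":0}]' && python3 -m crank '[{"fingers":0.04,"tx":-0.2,"ty":0,"tz":0,"roll":0},{"fingers":0.04,"tx":-0.7,"ty":0,"tz":0,"roll":0},{"fingers":0.04,"tx":-1.5,"ty":0,"tz":0,"roll":0},{"fingers":0.04,"tx":-2.5,"ty":-0.2,"tz":0,"roll":0},{"fingers":0.04,"tx":-3.5,"ty":-1,"tz":0.9,"roll":0},{"fingers":0.04,"tx":-4,"ty":-2,"tz":2,"roll":0},{"fingers":0.04,"tx":-4,"ty":-3,"tz":3,"roll":0},{"fingers":0.04,"tx":-4,"ty":-4,"tz":4,"roll":0}]'; python3 -m crank '[{"fingers":0.04,"tx":0,"ty":-0.5,"tz":1,"roll":0},{"fingers":0.04,"tx":0,"ty":-0.8,"tz":2,"roll":0},{"fingers":0.04,"tx":0,"ty":-1,"tz":2.5,"roll":0},{"fingers":0.04,"tx":0,"ty":-1,"tz":2.5,"roll":0},{"fingers":0.04,"tx":0,"ty":-1,"tz":2.5,"roll":0},{"fingers":0.04,"tx":0,"ty":-1,"tz":2.5,"roll":0},{"fingers":0.04,"tx":0,"ty":-1,"tz":2.5,"roll":0},{"fingers":0.04,"tx":0,"ty":-1,"tz":2.5,"roll":0}]'; python3 - <<'E'
from h import *
from m import rect
for n in('top','side'):
    p,d=grab(n,n+'6'); W=pts(n,d); x,y,h=[W[...,i] for i in range(3)]
    m=((d>0)&(x>.28)&(x<.68)&(abs(y)<.42)&(h>.022)&(h<.06)).astype(np.uint8)
    k,L,st,_=cv2.connectedComponentsWithStats(m)
    for i in range(1,k):
        if st[i,4]>60: q=L==i; print(n,rect(W[q][:,:2]),'z95',np.percentile(h[q],95).round(3),np.median(p[q],0))
t=cv2.imread('pics/top6.png')[110:290,150:480]; s=cv2.imread('pics/side6.png')[170:370,190:450]
t=cv2.resize(t,(660,360)); s=cv2.resize(s,(312,240)); c=np.zeros((600,660,3),np.uint8); c[:360]=t; c[360:,:312]=s; cv2.imwrite('pics/fin.png',c)
E
```

```text
time: 36.4
tool_pos: [0.6224, 0.0008, 0.0407]
tool_rot: [-0.438, 1.571, -1.949]
contact_force: [0.3, 0.5, 0.8]
opening: 0.0473
time: 37.4
tool_pos: [0.471, -0.1696, 0.2019]
tool_rot: [0.921, 1.569, -0.59]
contact_force: [-0.1, -1.0, 1.2]
opening: 0.0477
time: 38.4
tool_pos: [0.4383, -0.2701, 0.2008]
tool_rot: [0.468, 1.571, -1.043]
contact_force: [-0.2, -0.4, -1.0]
opening: 0.0481
top (array([622.5,   0.8]), array([38.7, 38.6]), -64.1) z95 0.042 [202. 151.  77.]
top (array([628.1, -95.2]), array([58.1, 30.9]), -86.1) z95 0.041 [132. 118.  75.]
top (array([609.9, 192.3]), array([62. , 28.6]), 4.5) z95 0.04 [187.5 150.  152. ]
top (array([616.2,  97.6]), array([38.4, 38. ]), 46.9) z95 0.039 [104. 129.  91.]
top (array([434.5, 180.9]), array([58. , 30.1]), 59.8) z95 0.027 [87. 91. 89.]
top (array([374.4, 297.1]), array([60.8, 28.4]), 18.5) z95 0.035 [191. 191. 158.]
side (array([627. , -92.8]), array([62.7, 30.2]), -87.1) z95 0.044 [89. 73. 59.]
side (array([621.1,   4.3]), array([40.7, 37.6]), -72.8) z95 0.044 [222. 153.  92.]
side (array([616.2, 101.1]), array([42.1, 38.4]), -21.0) z95 0.041 [ 87. 116.  79.]
side (array([608.4, 198.1]), array([62.6, 28.1]), 8.3) z95 0.042 [223. 150. 153.]
side (array([433.8, 184.1]), array([59.5, 31.9]), 59.3) z95 0.029 [57. 54. 61.]
side (array([373.3, 300.8]), array([62.2, 30.4]), 18.5) z95 0.037 [241. 231. 185.]
```

View pics/fin.png

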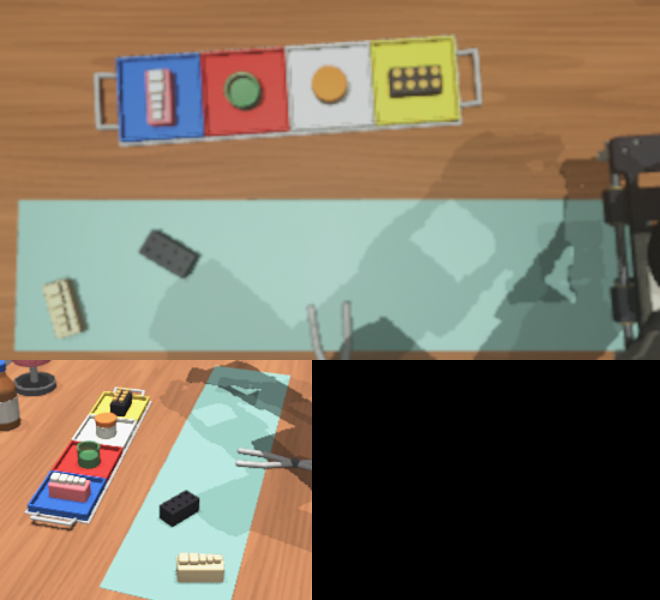

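All four stand upright and centred in their bays, each top at floor height plus its own height. The look-alikes are unmoved and the arm is clear.

```bash
python3 -c "
from cell import hand_in
print(hand_in())"
```

```text
the job is handed in; nothing more can be done
None
```

The job is done and handed in at about 38.5 s of the 96 s allowed. I packed the pink jaw in the blue bay, then the full bur block in yellow, the dish in red and the jar in white. Each was lowered in sub-millimetre steps and released on the floor of its bay.

- **Placement:** in the last top and side pictures, all four stand upright within about 3 mm of their bay centres. Their tops read 39–42 mm in the top view, which is the floor height plus each item's own height to about 1 mm.
- **Left alone:** the plaster jaw and the empty bur block read where they started, to within 0.5 mm.
- **Forces:** the highest I saw was about 7 N, at set-down. I only see the force at the end of each move, so brief peaks in between are not covered.
- **Disagreements:** the side camera reads about 2–6 mm further towards +y and 2 mm higher than the top camera. I relied on the top view. The jar showed only about 2.6 N of contact before the final 0.3 mm nudge, less than the 5–6 N on the other three, but the final top view shows it seated level.
- **Refused move:** the first try at lowering to the jaw was refused because its rows lacked keys, and nothing moved.

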